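# Mount a keyed transducer head on the tilted test stand and lock its collar

## Robot

A 7-joint arm with a two-finger parallel gripper is mounted at the origin on the work surface. World frame = base frame: x ahead of the robot, y to its left, z up, the work surface at z = 0. Lengths are in m, angles in rad, forces in N, time in s.
With the tool pointing down it reaches from about 0.425 to 0.95 m from the base axis. Payload 16.7 kg.
Tool frame: the origin (TCP) lies on the centre line of the jaws, within the pads' length; the fingertips stand 14 mm ahead of it and the grasp point (between the pads) lies 5 mm behind it (tip_extent is the distance from the TCP to the fingertips, in m); z points along the fingers, y is the line along which they close (so a half turn about z gives the same grasp; the last joint's range is limited). The gripper opens to 94 mm and grips with 3 to 60 N. Pads are 16 mm wide; open, the fingers measure 119 mm over their backs; the gripper's body (75 mm by 177 mm) begins 78 mm behind the grasp point.
Start: joints at [0.996, 0.426, 0.074, 1.606, -0.034, 1.111, -0.067], TCP at [0.279, -0.615, 0.219] pointing down, gripper open.
Joint ranges: [-2.85, 2.85], [-0.5, 2.14], [-1.23, 1.37], [0.21, 2.46], [-1.02, 4.16], [0.16, 2.05], [-2.73, 2.73]. Speed limits (rad/s): [1.89, 1.89, 2.39, 2.39, 3.01, 3.01, 3.01].

## Interface

Orientations are given as a unit quaternion [x, y, z, w].
In Python, from bench import * gives the robot as it stands. The module is installed in compiled form; this text tells all that it offers.
- The arm moves only by the tool step_arm, never from a script. Its argument "commands" is a list of rows, each a list of 3 entries, a list of its own where there are three numbers: the shift along the tool's x, y, z in mm, then the turn, a rotation vector about the tool's x, y, z in degrees, then the finger opening in mm, from 0 to 94. A call has 1 to 8 rows; each row shifts and turns the commanded pose from where the row before left it, along the tool's axes as they then stand; what a row does not reach is not made up. A row lasts 1/8 s, in which the tool goes at most 62.5 mm and 10.7 degrees, less where a joint would pass 70% of its speed; a pose out of reach is approached as far as the arm can. A call with a gripper value outside its range is refused whole. The fingers move at their own pace and stop on an object; the grip force is fixed at half the most. Time passes only in rows, so rows that do not move let the fingers close. It gives the time, the measured TCP pose, the force, the opening and the grip force at its end, in the units of the state.
- read_state(): the state, without advancing time (a new reading comes with each control period).
- capture(name): name is "scene" or "side" or "wrist"; returns a dict with "frame" (420x560x3 uint8, blue, green, red), "z_map" (420x560 float32, m along the optical axis (not along the pixel's ray), 0 where there is no reading), "mtx" (3x3 intrinsics, pixels), "origin" and "orientation" of the camera in the world; the wrist camera has in their place "tool_from_camera" (4x4, takes a point from camera to tool coordinates, whose origin is the TCP and whose axes are the flange's). Camera axes: x right, y down, z forward; pixel columns grow to the right and rows downward; lengths in m; the calibration is good to about 2 mm. A picture is of the moment at which its call begins: read the wrist's pose just before it.
- finish_job(): hands the job in; it is judged then, once.
The state is a dict: "time_s": time; "joints": joint angles; "qd": joint speeds; "effort": joint torques, N m; "eef_pos": TCP position; "tool_rot": TCP orientation; "contact_force": force on the tool from outside, world axes, zero at the start; "wrist_torque": the same for the moment, N m; "opening": opening from 0.0 (shut) to 1.0 (fully open); "finger_force": force on a finger pad.
Only numpy, scipy, OpenCV 4.12 (cv2) and the standard library are available. Lean on these libraries where they do the work, as an engineer would, in place of code of your own. Each camera call takes 0.05 s, during which the arm holds its last target. There are 200 camera calls.

## Task

Mount the transducer head on the tilted test stand: swing the lock collar by its red handle to the blue open mark, set the black transducer head fully home on the keyed post (its slotted, orange-striped side over the orange key), then turn the collar back so that its handle stands at the green locked mark, and let go. Leave the tape roll, the meter and the screwdriver where they are.

Things in the scene. Friction and masses are not known exactly. Their poses are not given: they have to be found in the camera images.
- seat_center (a point): Centre of the upper face of the fixed stand's round aluminium seat (132 mm across), 115 mm above the table on a grey 180 x 160 mm base, bolted down. The seat is tilted: its z axis (seat axis, up out of the seat) leans 30 degrees from vertical. x lies in the seat's face, points uphill, to the key's side; y points to the side where the collar's handle swings.
- post_top (a point): Top of the steel post at the seat's centre, on its axis: 26 mm diameter, 24 mm high, top 8 mm tapered. An orange key projects from it along the seat's +x to 21 mm from the axis; it is 14 mm high, 10 mm wide (6 mm wide in its top 4 mm). Axes as the seat's.
- collar_grip (a point): On the axis of the collar's red handle, 63 mm above the seat's face: a round peg, 18 mm diameter, parallel to the seat's axis and 74 mm from it, reaching 29 to 85 mm above the seat's face. It stands on a dark lug 22 mm wide that reaches 84 mm from the axis.
- collar_top (a point): Centre of the top of the dark collar ring (on the seat's axis, 29 mm above its face); ring inner radius 54 mm, outer 65 mm. It turns with the collar; its +y and -y point to two steel tabs, 28 mm wide, that reach inward to 36 mm from the axis, 22 to 29 mm above the seat's face.
- collar (a joint): Turn of the collar about the seat's axis (rad), growing counterclockwise seen from above. 0: handle at the green locked mark, tabs over the head's ears. 1.2: handle at the blue open mark, ears can pass. Stops at -0.35 and 1.27, none at the locked mark. Turns with about 2 N at the handle and stays where left.
- lock_mark (a point): Green mark on the white plate beside the collar: 55 degrees from the seat's x towards its y, 93 mm from the axis, level with the seat's face. The collar is locked when its handle stands in line with it.
- open_mark (a point): Blue mark on the same plate: 124 degrees from the seat's x towards its y, 93 mm from the axis. The collar is open when its handle stands in line with it.
- head_center (a point): Centre of the loose transducer head (0.25 to 0.5 kg, 88 mm high, upright on the table), 44 mm above its underside; z up. It is held by the black block on top: 28 mm in x, 46 mm in y, 32 to 88 mm above the underside; an orange stripe marks the block's +x face. Seated, its axes are parallel to the seat's and this point is 44 mm above the seat's centre along the seat's axis.
- head_bore (a point): Centre of the head's underside; axes as the head's. Steel hub 56 mm across with a 30 mm bore, 26 mm deep, and a 15 mm wide slot through its +x side (below the orange stripe), open downward, for the key. Two brass ears along y: 100 mm end to end, 34 mm wide, 8 to 18 mm above the underside. When seated the collar's tabs pass 4 mm above them.
- tape: White tape roll, 90 mm across and 45 mm high, lying flat; bystander. Origin at the centre of its underside.
- meter: Yellow hand meter, 85 x 165 x 38 mm (x, y, z), lying on the table; bystander. Origin at the centre of its underside.
- driver: Red screwdriver, 190 mm long, lying along its x; bystander.

How it is judged:
By the outcome, as a careful person would: the job done as asked, in the order asked, and still so for the second after the job is handed in, with the robot touching nothing.
It also fails if it takes over 67 s, if anything falls off the work surface, if the arm or the gripper's body presses on something with over 40 N, if the wrist force passes 120 N, or if a joint passes its speed limit or range.

## Working session

There is one attempt and no reset: what is moved stays moved. The work goes in short steps, Python scripts to look and compute and a tool call to move; the robot and the scene stay as the last step left them, time stands still between calls to the robot, and variables do not carry over. Pictures are saved under pics/ and viewed, at most 10 in all, crops included, and the job is handed in when it is done.

Besides the shell and the picture viewer there is one more tool, called after "Call:" as name(argument=value, ...), one argument or row to a line, values as JSON. step_arm: Moves the arm, as the interface text tells. Its arguments: {"type":"object","properties":{"commands":{"type":"array"}},"required":["commands"]}

```bash
mkdir -p pics
cat > h.py <<'E'
from bench import *
import numpy as np, cv2
from scipy.spatial.transform import Rotation as R
np.set_printoptions(precision=4,suppress=True)
def snap(n):
    s=read_state(); c=capture(n)
    if 'tool_from_camera' in c:
        T=np.eye(4);T[:3,:3]=R.from_quat(s['tool_rot']).as_matrix();T[:3,3]=s['eef_pos']
        T=T@np.array(c['tool_from_camera'])
    else:
        T=np.eye(4);o=np.array(c['orientation']);T[:3,:3]=R.from_quat(o).as_matrix() if o.size==4 else o;T[:3,3]=c['origin']
    return c,T
def cloud(c,T):
    z=c['z_map'];K=c['mtx'];v,u=np.mgrid[:z.shape[0],:z.shape[1]]
    P=np.stack([(u-K[0,2])/K[0,0]*z,(v-K[1,2])/K[1,1]*z,z],-1)@T[:3,:3].T+T[:3,3]
    P[z<=0]=np.nan
    return P
E
python3 - <<'E'
from h import *
import pickle
d={}
for n in('scene','side'):
    c,T=snap(n);d[n]=(c,T);cv2.imwrite(f'pics/{n}0.png',c['frame']);print(n,T,c['mtx'])
pickle.dump(d,open('d0.pkl','wb'))
print(read_state())
E
```

```text
scene [[-0.7977  0.4791 -0.3663  0.9849]
 [ 0.603   0.6438 -0.4711  0.5258]
 [ 0.0101 -0.5966 -0.8024  1.0605]
 [ 0.      0.      0.      1.    ]] [[526.3364   0.     280.0831]
 [  0.     526.3364 210.6483]
 [  0.       0.       1.    ]]
side [[-0.9742 -0.1612  0.1578  0.378 ]
 [-0.2254  0.6683 -0.7089  0.7515]
 [ 0.0089 -0.7262 -0.6874  0.882 ]
 [ 0.      0.      0.      1.    ]] [[438.8862   0.     274.2651]
 [  0.     438.8862 203.8937]
 [  0.       0.       1.    ]]
{'time_s': 0.1, 'joints': array([ 0.9955,  0.4266,  0.0739,  1.6065, -0.0341,  1.1108, -0.0671]), 'qd': array([ 0.0005, -0.0015, -0.0002, -0.0012, -0.0004, -0.0009,  0.0003]), 'effort': array([  0.0116, -93.7454,   3.6786, -45.5036,  -0.0484,   0.0168,
         0.0001]), 'eef_pos': array([ 0.2786, -0.6144,  0.2189]), 'tool_rot': array([ 0.9774,  0.2113, -0.0002, -0.0005]), 'contact_force': array([0.166 , 0.0545, 0.8135]), 'wrist_torque': array([-0.0007, -0.0146,  0.0392]), 'finger_force': 0.0, 'opening': 1.0014967718534618}
```

View pics/scene0.png

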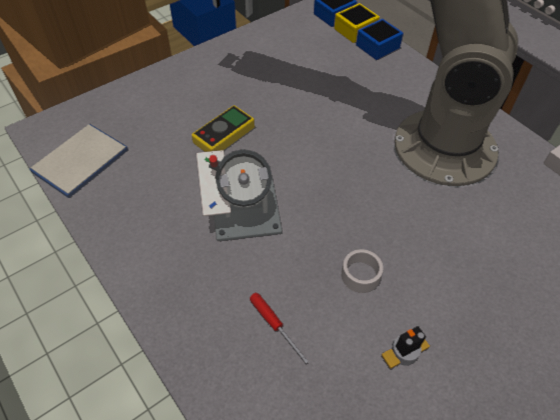

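View pics/side0.png

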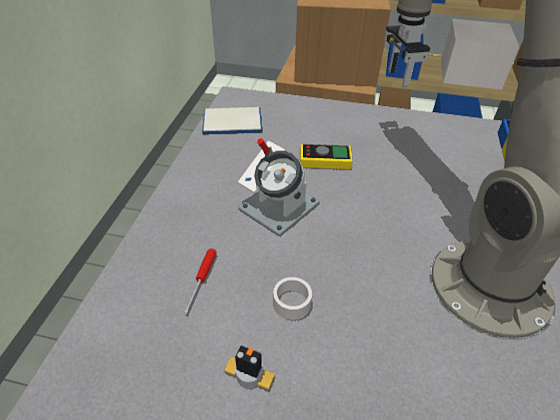

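Scene: head at (410,345) with orange stripe at its top (411,333); stand ring at (243,178), orange key (243,172), red handle (213,160), blue mark (213,204), meter (223,130), tape (362,270).

Run:
```python
from h import *
import pickle
d=pickle.load(open('d0.pkl','rb'))
boxes={'scene':dict(stand=(190,280,145,240),head=(375,435,320,372),tape=(335,390,245,298),meter=(188,260,100,152)),
'side':dict(stand=(235,325,130,235),head=(220,280,340,392))}
for n,(c,T) in d.items():
    P=cloud(c,T);hsv=cv2.cvtColor(c['frame'],cv2.COLOR_BGR2HSV).astype(int);H,S,V=hsv[...,0],hsv[...,1],hsv[...,2]
    for o,(a,b,e,f) in boxes[n].items():
        m=np.zeros(H.shape,bool);m[e:f,a:b]=1
        m&=~np.isnan(P[...,0])
        for nm,k in dict(red=((H<6)|(H>174))&(S>150)&(V>60),orange=(H>=6)&(H<17)&(S>150)&(V>100),brass=(H>=17)&(H<30)&(S>130)&(V>80),blue=(H>105)&(H<125)&(S>130)&(V>60),green=(H>45)&(H<80)&(S>100)).items():
            q=m&k
            if q.sum()>2:print(n,o,nm,q.sum(),np.nanmedian(P[q],0),P[q].min(0),P[q].max(0),np.argwhere(q).mean(0)[::-1])
        q=m&(P[...,2]>.02); print(n,o,'all',P[q].min(0),P[q].max(0),P[q].mean(0))
    # plane fit of stand: seat disk
    a,b,e,f=boxes[n]['stand'];Q=P[e:f,a:b].reshape(-1,3);Q=Q[~np.isnan(Q[:,0])];Q=Q[Q[:,2]>.05]
    rng=np.random.default_rng(0);used=np.ones(len(Q),bool)
    for t in range(3):
        best=None;QQ=Q[used]
        for i in range(3000):
            p=QQ[rng.choice(len(QQ),3,False)];nn=np.cross(p[1]-p[0],p[2]-p[0]);l=np.linalg.norm(nn)
            if l<1e-5: continue
            nn/=l;nn*=np.sign(nn[2]);
            if nn[2]<.8 or nn[2]>.92:continue
            k=abs((QQ-p[0])@nn)<.002
            if best is None or k.sum()>best[0]:best=(k.sum(),nn,p[0])
        k=abs((Q-best[2])@best[1])<.003;q=Q[k];u,s,vt=np.linalg.svd(q-q.mean(0));nn=vt[2]*np.sign(vt[2,2])
        print(n,'plane',best[0],nn,q.mean(0),'off',q.mean(0)@nn);used&=~k
```

```text
scene stand red 39 [ 0.629  -0.1749  0.2073] [ 0.6219 -0.1816  0.1963] [ 0.6351 -0.1654  0.2137] [212.641  158.9487]
scene stand orange 11 [ 0.564  -0.163   0.1351] [ 0.5605 -0.2314  0.1288] [ 0.6091 -0.1575  0.1439] [239.1818 169.9091]
scene stand brass 144 [ 0.5361 -0.3542  0.0261] [ 0.4817 -0.408   0.0052] [ 0.5522 -0.3437  0.0441] [212.5278 147.0278]
scene stand blue 12 [ 0.6576 -0.1513  0.0904] [ 0.6537 -0.1542  0.0855] [ 0.6638 -0.1486  0.0961] [212.0833 204.6667]
scene stand green 8 [ 0.6137 -0.2325  0.144 ] [ 0.612  -0.2359  0.1418] [ 0.6167 -0.2293  0.1492] [207.  159.5]
scene stand all [ 0.4805 -0.3876  0.0201] [ 0.6856 -0.0511  0.2137] [ 0.5898 -0.165   0.1174]
scene head orange 38 [0.515  0.3472 0.088 ] [0.5088 0.3397 0.0841] [0.52   0.354  0.0911] [410.7895 332.5789]
scene head brass 260 [0.5511 0.3543 0.0177] [0.4684 0.3316 0.0022] [0.5679 0.3781 0.0725] [398.3038 355.2808]
scene head all [0.4746 0.3263 0.02  ] [0.5645 0.3821 0.0944] [0.5239 0.3584 0.0604]
scene tape all [0.42   0.1179 0.0201] [0.5107 0.2083 0.0507] [0.4675 0.165  0.0385]
scene meter red 29 [ 0.5246 -0.
[... 1109 characters left out ...]
 0.7985 -0.1437  0.0935] [247.9429 137.7429]
side stand all [ 0.4646 -0.4385  0.0201] [ 0.6828 -0.0486  0.2112] [ 0.5659 -0.1823  0.1017]
side head orange 40 [0.5133 0.3497 0.0882] [0.5072 0.343  0.0852] [0.5193 0.356  0.0913] [249.35  351.475]
side head brass 329 [0.4852 0.3607 0.0175] [0.4642 0.3337 0.0078] [0.5642 0.3793 0.0217] [251.1733 373.7599]
side head all [0.4653 0.3396 0.02  ] [0.563  0.3839 0.0913] [0.5121 0.3644 0.0616]
side plane 843 [0.2407 0.4371 0.8666] [ 0.5941 -0.1639  0.111 ] off 0.16750051044625178
side plane 456 [0.2417 0.4392 0.8653] [ 0.5711 -0.143   0.14  ] off 0.19637600705861352
side plane 152 [0.2539 0.4085 0.8767] [ 0.5989 -0.1773  0.1195] off 0.18435526636096092
```

```bash
cat >> h.py <<'E'
from scipy.optimize import least_squares
def seatfit(P,n=None,c0=(.575,-.145,.115)):
    c0=np.array(c0); Q=P.reshape(-1,3);Q=Q[~np.isnan(Q[:,0])];Q=Q[np.linalg.norm(Q-c0,axis=1)<.12]
    n=np.array([.238,.44,.866]) if n is None else n
    n/=np.linalg.norm(n)
    for it in range(6):
        x=np.array([0,0,1.])-n[2]*n;x/=np.linalg.norm(x);y=np.cross(n,x)
        L=(Q-c0)@np.stack([x,y,n],1);r=np.hypot(L[:,0],L[:,1])
        ring=(abs(L[:,2]-.029)<.004)&(r>.05)&(r<.069)&(np.hypot(*(L[:,:2]-[0,0]).T)>.05)
        seat=(abs(L[:,2])<.004)&(r<.05)&(r>.024)
        A=Q[seat].mean(0);B=Q[ring].mean(0)
        u=np.vstack([Q[seat]-A,Q[ring]-B]);n=np.linalg.svd(u,full_matrices=False)[2][2];n*=np.sign(n[2])
        # circle: outer ring points, robust centre so that r in [.054,.065]
        f=lambda c:np.concatenate([np.clip(np.hypot(L[ring,0]-c[0],L[ring,1]-c[1])-.065,0,None),np.clip(.054-np.hypot(L[ring,0]-c[0],L[ring,1]-c[1]),0,None)*1])
        s=least_squares(f,[0,0],loss='soft_l1',f_scale=.001).x
        h=(np.median(L[seat,2])*seat.sum()+np.median(L[ring,2]-.029)*ring.sum())/(seat.sum()+ring.sum())
        c0=c0+x*s[0]+y*s[1]+n*h
    return c0,np.stack([x,y,n],1),seat.sum(),ring.sum(),np.median(L[seat,2]),np.median(L[ring,2])
E
python3 - <<'E'
from h import *
import pickle
d=pickle.load(open('d0.pkl','rb'))
for n,(c,T) in d.items():
    P=cloud(c,T);r=seatfit(P);print(n,*r)
    S,F=r[0],r[1]
    hsv=cv2.cvtColor(c['frame'],cv2.COLOR_BGR2HSV).astype(int);H,Sa,V=hsv[...,0],hsv[...,1],hsv[...,2]
    L=(P-S)@F;rr=np.hypot(L[...,0],L[...,1])
    red=((H<6)|(H>174))&(Sa>150)&(V>60)&(L[...,2]>.03)&(rr<.1);q=L[red];
    f=lambda c:np.hypot(q[:,0]-c[0],q[:,1]-c[1])-.009
    top=q[q[:,2]>.083]; print('red',len(q),q.mean(0),'top',len(top),top.mean(0) if len(top) else 0,'ang',np.degrees(np.arctan2(q[:,1].mean(),q[:,0].mean())))
    for nm,k in dict(key=(H>=6)&(H<17)&(Sa>150)&(rr<.03)&(abs(L[...,2])<.03),blue=(H>105)&(H<125)&(Sa>130)&(abs(L[...,2])<.02)&(rr<.12),green=(H>45)&(H<80)&(Sa>100)&(rr<.12)).items():
        q=L[k];print(nm,len(q),q.mean(0) if len(q) else 0,np.degrees(np.arctan2(q[:,1].mean(),q[:,0].mean())) if len(q) else '')
    # head: block top, ears
    Q=P.reshape(-1,3);Q=Q[np.linalg.norm(Q-[.515,.358,.05],axis=1)<.09]
    t=Q[abs(Q[:,2]-.088)<.004];e=Q[abs(Q[:,2]-.018)<.003]
    for nm,w in(('block',t),('ears',e)):
        w=w[:,:2].astype(np.float32);print(nm,len(w),w.mean(0),cv2.minAreaRect(w*1000))
E
```

```text
scene [ 0.5665 -0.1546  0.1154] [[-0.4121  0.8796  0.2382]
 [-0.7619 -0.4757  0.4398]
 [ 0.4996  0.      0.8659]] 850 723 8.599857279260379e-05 0.028894957423208967
red 39 [0.0356 0.0641 0.085 ] top 32 [0.0359 0.0639 0.0861] ang 60.97492986773642
key 10 [0.0164 0.0008 0.0118] 2.8634882932933685
blue 12 [-0.0527  0.0788  0.0017] 123.74889778769187
green 8 [0.0543 0.0787 0.0023] 55.41530008173095
block 308 [0.5168 0.3549] ((515.9473266601562, 354.42620849609375), (29.55990982055664, 47.38423156738281), 78.73355865478516)
ears 259 [0.5363 0.3556] ((517.404296875, 356.6605529785156), (50.82381057739258, 103.50678253173828), 66.46054077148438)
side [ 0.5647 -0.1535  0.1138] [[-0.4203  0.8746  0.2415]
 [-0.7582 -0.4848  0.4358]
 [ 0.4986 -0.      0.867 ]] 476 528 7.134489384953596e-05 0.028938862241877597
red 85 [0.0343 0.059  0.0647] top 20 [0.0348 0.0625 0.0852] ang 59.79784118346227
key 10 [ 0.0155 -0.0027  0.0106] -9.915812051969594
blue 10 [-0.0531  0.0765  0.0025] 124.78139111743658
green 2 [0.0489 0.063  0.0272] 52.15991510509678
block 326 [0.5137 0.3567] ((514.0735473632812, 356.11749267578125), (29.10443115234375, 45.35084915161133), 81.12435913085938)
ears 360 [0.5095 0.3604] ((515.3028564453125, 361.33782958984375), (43.69231414794922, 100.28845977783203), 81.02281188964844)
```

```bash
cat >> h.py <<'E'
SC=np.array([.5656,-.154,.1147]);_n=np.array([.2395,.438,.8664]);_n/=np.linalg.norm(_n)
_x=np.array([0,0,1.])-_n[2]*_n;_x/=np.linalg.norm(_x)
SF=np.stack([_x,np.cross(_n,_x),_n],1)
def toolR(phi):  # tool z=-seat z, tool y tangential at phi(deg)+90
    a=np.radians(phi+90);y=SF@[np.cos(a),np.sin(a),0];z=-SF[:,2]
    return np.stack([np.cross(y,z),y,z],1)
def hpose(phi,h,r=.074): a=np.radians(phi);return SC+SF@[r*np.cos(a),r*np.sin(a),h],toolR(phi)
def dpose(x,y,z,yh):  # pointing down, tool y heading yh deg
    a=np.radians(yh);Y=np.array([np.cos(a),np.sin(a),0]);Z=np.array([0,0,-1.]);return np.array([x,y,z]),np.stack([np.cross(Y,Z),Y,Z],1)
def cur(): s=read_state();return np.array(s['eef_pos']),R.from_quat(s['tool_rot']).as_matrix()
def plan(target,N,g,start=None):
    p,M=start or cur();tp,tM=target
    rv=R.from_matrix(M.T@tM).as_rotvec();q=np.round(np.degrees(rv)/N,1)
    out=[]
    for i in range(N):
        d=M.T@(p+(tp-p)/(N-i)-p)*1000
        d=np.round(d,0 if np.abs(d).max()>8 else 1)
        out.append([[float(v) for v in d],[float(v) for v in q],g])
        p=p+M@d/1000;M=M@R.from_rotvec(np.radians(q)).as_matrix()
    for i in range(0,N,8):print(str(out[i:i+8]).replace(' ',''))
    print('rot/row',np.linalg.norm(q),'err mm',M.T@(tp-p)*1000,'deg',np.degrees(R.from_matrix(M.T@tM).as_rotvec()))
    return p,M
def st():
    s=read_state();print('t',s['time_s'],'p',s['eef_pos'],'F',s['contact_force'],'M',s['wrist_torque'],'open',s['opening']*94,'grip',s['finger_force'],'q',s['joints'])
def err(target):
    p,M=cur();tp,tM=target;print('err mm(tool)',M.T@(tp-p)*1000,'deg',np.degrees(R.from_matrix(M.T@tM).as_rotvec()))
E
python3 - <<'E'
from h import *
print(SF);plan(hpose(60.5,.15),14,60)
E
```

```text
[[-0.4157  0.8774  0.2395]
 [-0.7602 -0.4798  0.438 ]
 [ 0.4992 -0.      0.8665]]
[[[37.0,-20.0,-3.0],[0.5,-2.4,-6.8],60],[[39.0,-15.0,-5.0],[0.5,-2.4,-6.8],60],[[41.0,-10.0,-6.0],[0.5,-2.4,-6.8],60],[[41.0,-6.0,-8.0],[0.5,-2.4,-6.8],60],[[41.0,-1.0,-9.0],[0.5,-2.4,-6.8],60],[[41.0,4.0,-11.0],[0.5,-2.4,-6.8],60],[[40.0,9.0,-13.0],[0.5,-2.4,-6.8],60],[[38.0,13.0,-15.0],[0.5,-2.4,-6.8],60]]
[[[35.0,17.0,-16.0],[0.5,-2.4,-6.8],60],[[32.0,21.0,-18.0],[0.5,-2.4,-6.8],60],[[29.0,25.0,-20.0],[0.5,-2.4,-6.8],60],[[24.0,28.0,-21.0],[0.5,-2.4,-6.8],60],[[20.0,30.0,-22.0],[0.5,-2.4,-6.8],60],[[16.0,32.0,-23.0],[0.5,-2.4,-6.8],60]]
rot/row 7.22841614740048 err mm [-0.224   0.3237  0.3809] deg [-0.3321  0.2306  0.3129]
```

Call:
step_arm(
  commands=[
    [[37,-20,-3],[0.5,-2.4,-6.8],60],
    [[39,-15,-5],[0.5,-2.4,-6.8],60],
    [[41,-10,-6],[0.5,-2.4,-6.8],60],
    [[41,-6,-8],[0.5,-2.4,-6.8],60],
    [[41,-1,-9],[0.5,-2.4,-6.8],60],
    [[41,4,-11],[0.5,-2.4,-6.8],60],
    [[40,9,-13],[0.5,-2.4,-6.8],60],
    [[38,13,-15],[0.5,-2.4,-6.8],60],
  ],
)

```text
time_s: 1.1
eef_pos: [0.4869, -0.3458, 0.2441]
tool_rot: [0.758, 0.631, -0.165, 0.001]
contact_force: [-0.5, 0.3, 0.0]
opening: 0.639
finger_force: 0.0
```

Call:
step_arm(
  commands=[
    [[35,17,-16],[0.5,-2.4,-6.8],60],
    [[32,21,-18],[0.5,-2.4,-6.8],60],
    [[29,25,-20],[0.5,-2.4,-6.8],60],
    [[24,28,-21],[0.5,-2.4,-6.8],60],
    [[20,30,-22],[0.5,-2.4,-6.8],60],
    [[16,32,-23],[0.5,-2.4,-6.8],60],
    [[0,0,0],[0,0,0],60],
  ],
)

```text
time_s: 1.98
eef_pos: [0.6441, -0.1424, 0.2623]
tool_rot: [0.464, 0.847, -0.261, 0.002]
contact_force: [0.4, -0.8, -1.3]
opening: 0.638
finger_force: 0.0
```

Run:
```python
from h import *
st();err(hpose(60.5,.15))
c,T=snap('wrist');cv2.imwrite('pics/w1.png',c['frame'])
P=cloud(c,T);r=seatfit(P,c0=SC);print(*r)
S,F=SC,SF
hsv=cv2.cvtColor(c['frame'],cv2.COLOR_BGR2HSV).astype(int);H,Sa,V=hsv[...,0],hsv[...,1],hsv[...,2]
L=(P-S)@F;rr=np.hypot(L[...,0],L[...,1])
red=((H<6)|(H>174))&(Sa>150)&(V>60)&(L[...,2]>.03)&(rr<.1);q=L[red]
if len(q):
    top=q[q[:,2]>.082]; print('red',len(q),q.mean(0),'top',len(top),top.mean(0),cv2.minEnclosingCircle((top[:,:2]*1000).astype(np.float32)))
for nm,k in dict(key=(H>=6)&(H<17)&(Sa>150)&(rr<.03)&(abs(L[...,2])<.03),blue=(H>105)&(H<125)&(Sa>130)&(abs(L[...,2])<.02)&(rr<.12),green=(H>45)&(H<80)&(Sa>100)&(rr<.12)).items():
    q=L[k];print(nm,len(q),q.mean(0) if len(q) else 0)
```

```text
t 1.975 p [ 0.6441 -0.1424  0.2623] F [ 0.4196 -0.8152 -1.3111] M [ 0.4118 -0.3879 -0.0058] open 59.975133596965975 grip 0.0 q [ 0.13    0.5413 -0.3539  1.4531  0.574   1.5603  0.2401]
err mm(tool) [-2.949  -3.116   1.8006] deg [-0.2402  0.3201  0.7228]
[ 0.5668 -0.1536  0.1142] [[-0.413   0.8791  0.2379]
 [-0.7618 -0.4766  0.4387]
 [ 0.4991  0.      0.8666]] 8101 7705 2.7614594601895864e-05 0.02896927665630675
red 882 [0.0346 0.06   0.0735] top 487 [0.036  0.0624 0.0849] ((36.18907928466797, 62.96892166137695), 8.65983772277832)
key 109 [ 0.0159 -0.0004  0.0126]
blue 140 [-0.0529  0.0772  0.0023]
green 0 0
```

View pics/w1.png

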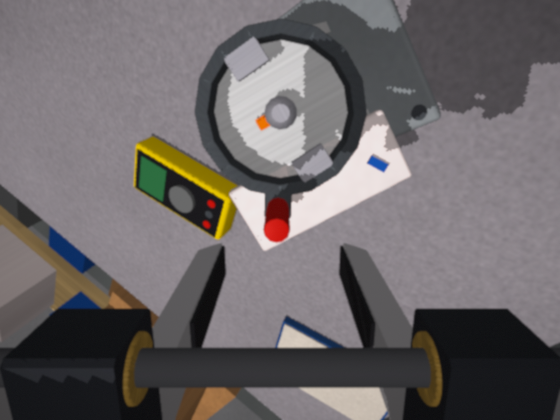

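Wrist view: ring centre (280,105), key (262,123), red handle (277,225) between the fingers, blue mark (377,162). Seat estimate agrees to ~1 mm.

```bash
sed -i 's/^SC=np.array(\[[^]]*\])/SC=np.array([.5666,-.1537,.1144])/' h.py
python3 - <<'E'
from h import *
st();err(hpose(59.5,.15));a=plan(hpose(59.5,.13),2,60);plan(hpose(59.5,.058),5,60,start=a)
E
```

```text
t 2.025 p [ 0.6432 -0.145   0.2627] F [-0.0561 -0.4406  0.5949] M [ 0.3202 -0.3404  0.0031] open 60.19563604508214 grip 0.0 q [ 0.1321  0.5402 -0.3517  1.4542  0.5739  1.5599  0.2392]
err mm(tool) [-1.5819 -1.3746  0.6302] deg [-0.319   0.2902  1.4625]
[[[-1.0,-1.0,10.0],[-0.2,0.1,0.7],60],[[-1.0,-0.0,11.0],[-0.2,0.1,0.7],60]]
rot/row 0.7348469228349533 err mm [ 0.4931 -0.2978 -0.3723] deg [0.082  0.089  0.0629]
[[[0.0,-0.0,14.0],[0.0,0.0,0.0],60],[[0.0,-0.0,14.0],[0.0,0.0,0.0],60],[[0.0,-0.0,15.0],[0.0,0.0,0.0],60],[[0.0,-0.0,14.0],[0.0,0.0,0.0],60],[[1.0,-0.0,15.0],[0.0,0.0,0.0],60]]
rot/row 0.0 err mm [-0.395  -0.4008 -0.3725] deg [0.082  0.089  0.0629]
```

Call:
step_arm(
  commands=[
    [[-1,-1,10],[-0.2,0.1,0.7],60],
    [[-1,0,11],[-0.2,0.1,0.7],60],
    [[0,0,14],[0,0,0],60],
    [[0,0,14],[0,0,0],60],
    [[0,0,15],[0,0,0],60],
    [[0,0,14],[0,0,0],60],
    [[0,0,14],[0,0,0],60],
    [[0,0,0],[0,0,0],40],
  ],
)

```text
time_s: 3.02
eef_pos: [0.6204, -0.19, 0.1839]
tool_rot: [0.478, 0.84, -0.259, 0.005]
contact_force: [-0.1, 0.1, 0.7]
opening: 0.566
finger_force: 0.0
```

Call:
step_arm(
  commands=[
    [[0,0,0],[0,0,0],10],
    [[0,0,0],[0,0,0],10],
    [[0,0,0],[0,0,0],10],
    [[0,0,0],[0,0,0],10],
  ],
)

```text
time_s: 3.52
eef_pos: [0.6213, -0.1892, 0.1851]
tool_rot: [0.478, 0.84, -0.258, 0.006]
contact_force: [0.5, 1.2, 1.3]
opening: 0.185
finger_force: 30.0
```

Run:
```python
from h import *
st();err(hpose(59.5,.058))
p,M=cur();l=SF.T@(p-SC);print(l,np.hypot(l[0],l[1]),np.degrees(np.arctan2(l[1],l[0])))
# arc plan from nominal
N=10;s=(p,M)
phi0=np.degrees(np.arctan2(l[1],l[0]))
for k in range(1,N+1):
    f=phi0+(123.8-phi0)*k/N
    s=plan(hpose(f,l[2]),1,10,start=s)
```

```text
t 3.525 p [ 0.6213 -0.1892  0.1851] F [0.4774 1.1704 1.3118] M [ 0.3351 -0.3362  0.0213] open 17.40357925220107 grip 30.000445246696472 q [ 0.1895  0.5678 -0.3313  1.582   0.6052  1.3947  0.1914]
err mm(tool) [2.1629 1.0659 0.8473] deg [ 0.0914  0.1025 -0.1119]
[0.0396 0.0651 0.0588] 0.07616680391191936 58.69398902308057
[[[3.0,8.0,0.0],[0.1,0.1,-5.8],10]]
rot/row 5.801723881744114 err mm [-0.4981  0.3736  0.0074] deg [-0.0141  0.0063 -0.0165]
[[[-0.0,9.0,0.0],[-0.0,0.0,-6.5],10]]
rot/row 6.5 err mm [ 0.0084 -0.2364  0.0053] deg [-0.0147  0.0046 -0.0271]
[[[0.0,8.0,0.0],[-0.0,0.0,-6.5],10]]
rot/row 6.5 err mm [0.469  0.2084 0.0031] deg [-0.0151  0.0029 -0.0377]
[[[1.0,9.0,0.0],[-0.0,0.0,-6.5],10]]
rot/row 6.5 err mm [-0.0025 -0.4041  0.0008] deg [-0.0154  0.0012 -0.0483]
[[[0.5,8.0,-0.0],[-0.0,0.0,-6.6],10]]
rot/row 6.6 err mm [-0.0165 -0.0159 -0.0014] deg [-0.0154 -0.0006  0.0411]
[[[0.0,8.0,-0.0],[-0.0,-0.0,-6.5],10]]
rot/row 6.5 err mm [ 0.4093  0.4241 -0.0037] deg [-0.0152 -0.0023  0.0305]
[[[1.0,9.0,-0.0],[-0.0,-0.0,-6.5],10]]
rot/row 6.5 err mm [-0.0962 -0.1971 -0.0059] deg [-0.0149 -0.004   0.0199]
[[[0.0,8.0,-0.0],[-0.0,-0.0,-6.5],10]]
rot/row 6.5 err mm [ 0.3538  0.2352 -0.008 ] deg [-0.0143 -0.0057  0.0093]
[[[1.0,9.0,-0.0],[-0.0,-0.0,-6.5],10]]
rot/row 6.5 err mm [-0.1269 -0.3909 -0.0101] deg [-0.0136 -0.0073 -0.0013]
[[[0.4,8.0,-0.0],[-0.0,-0.0,-6.5],10]]
rot/row 6.5 err mm [-0.0491 -0.0059 -0.012 ] deg [-0.0127 -0.0088 -0.0119]
```

Call:
step_arm(
  commands=[
    [[2.5,8.4,0],[0,0,-6.5],10],
    [[0.5,8.4,0],[0,0,-6.5],10],
    [[0.5,8.4,0],[0,0,-6.5],10],
    [[0.5,8.4,0],[0,0,-6.5],10],
    [[0.5,8.4,0],[0,0,-6.5],10],
  ],
)

```text
time_s: 4.15
eef_pos: [0.6475, -0.1633, 0.1648]
tool_rot: [0.222, 0.94, -0.25, -0.066]
contact_force: [10.9, -6.3, -0.9]
opening: 0.185
finger_force: 30.0
```

```bash
cat >> h.py <<'E'
def rep():
    st();p,M=cur();l=SF.T@(p-SC);f=np.degrees(np.arctan2(l[1],l[0]));print('seat',l*1000,'r',np.hypot(l[0],l[1])*1000,'phi',f)
    F=SF.T@read_state()['contact_force'];print('Fseat',F);err((hpose(f,l[2])));return f,l
E
python3 - <<'E'
from h import *
rep()
E
```

```text
t 4.15 p [ 0.6475 -0.1633  0.1648] F [10.9356 -6.2753 -0.8757] M [-0.6777 -2.4041  1.1721] open 17.416636816793545 grip 29.99847024679184 q [ 0.2126  0.6401 -0.4317  1.5276  0.6588  1.4339  0.6891]
seat [-1.1565 75.6133 58.877 ] r 75.62212150793894 phi 90.8762635839063
Fseat [-0.2124 12.6056 -0.8883]
err mm(tool) [ 1.6218  0.0311 -0.0087] deg [0.0349 0.3061 1.0983]
```

Call:
step_arm(
  commands=[
    [[-1,8.4,0],[0,0,-6.5],10],
    [[0.5,8.4,0],[0,0,-6.5],10],
    [[0.5,8.4,0],[0,0,-6.5],10],
    [[0.5,8.4,0],[0,0,-6.5],10],
    [[0.5,8.4,0],[0,0,-6.5],10],
    [[0,0,0],[0,0,0],10],
  ],
)

```text
time_s: 4.9
eef_pos: [0.6531, -0.1254, 0.1441]
tool_rot: [-0.05, 0.965, -0.22, -0.133]
contact_force: [7.5, 1.8, -4.3]
opening: 0.189
finger_force: 30.0
```

Run:
```python
from h import *
rep()
```

```text
t 4.9 p [ 0.6531 -0.1254  0.1441] F [ 7.522   1.7959 -4.2813] M [ 1.2277 -2.0094  0.5878] open 17.772304462507925 grip 29.99849796295166 q [ 0.2281  0.6923 -0.5392  1.5187  0.7049  1.4672  1.1639]
seat [-42.6171  62.2931  58.813 ] r 75.47615252145353 phi 124.37748101883567
Fseat [-6.6296  5.7382 -1.1213]
err mm(tool) [ 1.4761  0.0044 -0.0061] deg [0.0028 0.238  0.1709]
```

Call:
step_arm(
  commands=[
    [[0,0,0],[0,0,0],45],
    [[0,0,0],[0,0,0],45],
    [[0,0,0],[0,0,0],45],
    [[0,0,-20],[0,0,0],45],
    [[0,0,-30],[0,0,0],45],
    [[0,0,-40],[0,0,0],45],
    [[0,0,-30],[0,0,0],45],
    [[0,0,0],[0,0,0],45],
  ],
)

```text
time_s: 5.9
eef_pos: [0.6819, -0.0714, 0.2517]
tool_rot: [-0.049, 0.965, -0.22, -0.132]
contact_force: [0.2, -0.3, -0.8]
opening: 0.479
finger_force: 0.0
```

Run:
```python
from h import *
rep()
c,T=snap('wrist');cv2.imwrite('pics/w2.png',c['frame'])
P=cloud(c,T);r=seatfit(P,c0=SC);print(*r)
hsv=cv2.cvtColor(c['frame'],cv2.COLOR_BGR2HSV).astype(int);H,Sa,V=hsv[...,0],hsv[...,1],hsv[...,2]
for S,F in((SC,SF),(r[0],r[1])):
    L=(P-S)@F;rr=np.hypot(L[...,0],L[...,1])
    red=((H<6)|(H>174))&(Sa>150)&(V>60)&(L[...,2]>.03)&(rr<.1);q=L[red];top=q[q[:,2]>.082]
    (a,b),rad=cv2.minEnclosingCircle((top[:,:2]*1000).astype(np.float32));print('red',len(q),len(top),a,b,rad,np.hypot(a,b),np.degrees(np.arctan2(b,a)))
    k=(H>=6)&(H<17)&(Sa>150)&(rr<.03)&(abs(L[...,2])<.03);q=L[k];print('key',q.mean(0),q.min(0),q.max(0))
    # post top
    q=L[(abs(L[...,2]-.024)<.002)&(rr<.02)];print('post',len(q),q.mean(0),cv2.minEnclosingCircle((q[:,:2]*1000).astype(np.float32)))
plan(dpose(.515,.356,.18,79),16,94)
```

```text
t 5.9 p [ 0.6819 -0.0714  0.2517] F [ 0.1819 -0.2941 -0.7976] M [ 0.458  -0.3113  0.0316] open 45.0268461410223 grip 0.0 q [ 0.1513  0.6495 -0.5598  1.3423  0.6544  1.667   1.2101]
seat [-41.9192  61.6997 182.6126] r 74.59275228929174 phi 124.19247804560428
Fseat [-0.2503  0.3007 -0.7764]
err mm(tool) [ 0.5927  0.0021 -0.0038] deg [-0.0057  0.369   0.2066]
[ 0.5664 -0.1526  0.1138] [[-0.4135  0.8788  0.2382]
 [-0.7615 -0.4772  0.4386]
 [ 0.4991  0.      0.8665]] 6807 6327 3.8389589680948786e-05 0.02895927233590069
red 662 393 -41.572021484375 59.37496566772461 8.61439037322998 72.48185647691989 124.99820178070088
key [ 0.0167 -0.0009  0.0125] [ 0.0128 -0.0053  0.0012] [0.0204 0.004  0.0155]
post 307 [-0.0001 -0.0015  0.0237] ((0.2530231475830078, -1.139174222946167), 9.083351135253906)
red 662 393 -40.387725830078125 60.248435974121094 8.615066528320312 72.53304374595987 123.83604604362415
key [ 0.0177 -0.0003  0.0126] [ 0.0138 -0.0047  0.0012] [0.0214 0.0046 0.0156]
post 312 [ 0.001  -0.0008  0.0237] ((1.0562708377838135, -0.3708990216255188), 9.096024513244629)
[[[8.0,27.0,-6.0],[-1.7,-0.8,1.0],94],[[8.0,27.0,-5.0],[-1.7,-0.8,1.0],94],[[9.0,28.0,-4.0],[-1.7,-0.8,1.0],94],[[9.0,27.0,-3.0],[-1.7,-0.8,1.0],94],[[9.0,27.0,-3.0],[-1.7,-0.8,1.0],94],[[10.0,27.0,-2.0],[-1.7,-0.8,1.0],94],[[10.0,27.0,-1.0],[-1.7,-0.8,1.0],94],[[11.0,27.0,-1.0],[-1.7,-0.8,1.0],94]]
[[[11.0,27.0,-0.0],[-1.7,-0.8,1.0],94],[[12.0,27.0,1.0],[-1.7,-0.8,1.0],94],[[12.0,26.0,1.0],[-1.7,-0.8,1.0],94],[[13.0,26.0,2.0],[-1.7,-0.8,1.0],94],[[13.0,26.0,2.0],[-1.7,-0.8,1.0],94],[[14.0,26.0,3.0],[-1.7,-0.8,1.0],94],[[14.0,25.0,4.0],[-1.7,-0.8,1.0],94],[[15.0,25.0,4.0],[-1.7,-0.8,1.0],94]]
rot/row 2.128379665379276 err mm [ 0.2909  0.1533 -0.3315] deg [ 0.1983 -0.2683  0.3264]
```

View pics/w2.png

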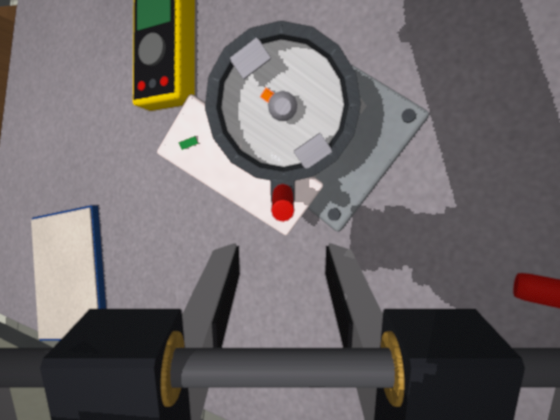

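Collar handle (282,210) now stands at ~124–125°, covering the blue mark: open. On to the head.

Call:
step_arm(
  commands=[
    [[8,27,-6],[-1.7,-0.8,1],60],
    [[8,27,-5],[-1.7,-0.8,1],60],
    [[9,28,-4],[-1.7,-0.8,1],60],
    [[9,27,-3],[-1.7,-0.8,1],60],
    [[9,27,-3],[-1.7,-0.8,1],60],
    [[10,27,-2],[-1.7,-0.8,1],60],
    [[10,27,-1],[-1.7,-0.8,1],60],
    [[11,27,-1],[-1.7,-0.8,1],60],
  ],
)

```text
time_s: 6.95
eef_pos: [0.5974, 0.1395, 0.2136]
tool_rot: [0.023, 0.991, -0.111, -0.07]
contact_force: [-0.7, 0.9, -1.1]
opening: 0.639
finger_force: 0.0
```

Call:
step_arm(
  commands=[
    [[11,27,0],[-1.7,-0.8,1],60],
    [[12,27,1],[-1.7,-0.8,1],60],
    [[12,26,1],[-1.7,-0.8,1],60],
    [[13,26,2],[-1.7,-0.8,1],60],
    [[13,26,2],[-1.7,-0.8,1],60],
    [[14,26,3],[-1.7,-0.8,1],60],
    [[14,25,4],[-1.7,-0.8,1],60],
    [[15,25,4],[-1.7,-0.8,1],60],
  ],
)

```text
time_s: 7.95
eef_pos: [0.5145, 0.3548, 0.1776]
tool_rot: [0.094, 0.996, 0.002, -0.003]
contact_force: [0.5, -0.2, 0.2]
opening: 0.638
finger_force: 0.0
```

```bash
cat > hm.py <<'E'
from h import *
st();err(dpose(.515,.356,.18,79))
c,T=snap('wrist');cv2.imwrite('pics/w3.png',c['frame'])
P=cloud(c,T);Q=P.reshape(-1,3);Q=Q[np.linalg.norm(Q-[.515,.356,.05],axis=1)<.08]
for nm,z in(('block',.088),('ears',.018)):
    w=Q[abs(Q[:,2]-z)<.003][:,:2].astype(np.float32);print(nm,len(w),w.mean(0),cv2.minAreaRect(w*1000))
hsv=cv2.cvtColor(c['frame'],cv2.COLOR_BGR2HSV).astype(int);H,Sa,V=hsv[...,0],hsv[...,1],hsv[...,2]
k=(H>=6)&(H<17)&(Sa>150)&(P[...,2]>.08);print('stripe',k.sum(),P[k].mean(0))
k=(H>=17)&(H<30)&(Sa>130)&(P[...,2]>.014)&(P[...,2]<.022)&(abs(P[...,1]-.356)<.06);w=P[k][:,:2].astype(np.float32);print('brass',k.sum(),cv2.minAreaRect(w*1000))
E
python3 hm.py
```

```text
t 7.95 p [0.5145 0.3548 0.1776] F [ 0.4519 -0.1754  0.2439] M [ 0.1023 -0.142  -0.0027] open 59.94615436286597 grip 0.0 q [-0.1369  0.4874 -0.7545  1.725   0.3644  1.0783  0.3731]
err mm(tool) [-0.248   1.318  -2.3569] deg [ 0.1478 -0.3903  0.1858]
block 2240 [0.5133 0.3561] ((514.192138671875, 355.65179443359375), (28.415388107299805, 45.812400817871094), 81.4826889038086)
ears 1073 [0.4773 0.362 ] ((480.8475341796875, 356.7012023925781), (47.672080993652344, 35.1010856628418), 86.4813003540039)
stripe 310 [0.5139 0.3492 0.0881]
brass 993 ((477.5111083984375, 361.670166015625), (32.56309127807617, 24.109643936157227), 81.3448715209961)
```

View pics/w3.png

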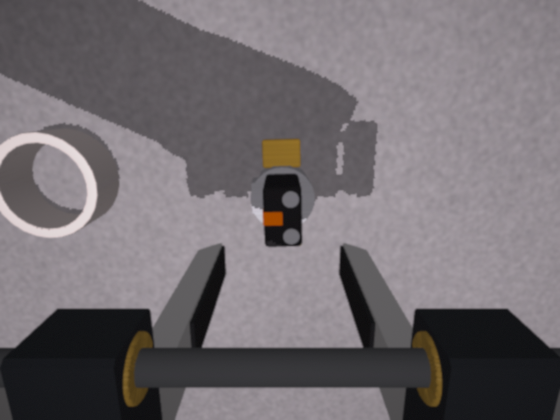

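Block centre (283,209), stripe (273,218) on tool −y side as expected.

Run:
```python
from h import *
t=dpose(.5142,.3556,.11,81.4);a=plan(t,3,60);plan(dpose(.5142,.3556,.057,81.4),4,60,start=a)
```

```text
[[[-1.0,-1.0,22.0],[0.1,-0.1,-0.7],60],[[-1.0,-1.0,23.0],[0.1,-0.1,-0.7],60],[[-1.0,-0.0,22.0],[0.1,-0.1,-0.7],60]]
rot/row 0.714142842854285 err mm [-0.0085 -0.4529  0.4683] deg [ 0.0169 -0.1154  0.0405]
[[[-0.0,-0.0,13.0],[0.0,-0.0,0.0],60],[[-0.0,-0.0,13.0],[0.0,-0.0,0.0],60],[[-0.0,-0.0,14.0],[0.0,-0.0,0.0],60],[[-0.0,-0.0,13.0],[0.0,-0.0,0.0],60]]
rot/row 0.0 err mm [-0.1153 -0.4685  0.4682] deg [ 0.0169 -0.1154  0.0405]
```

Call:
step_arm(
  commands=[
    [[-1,-1,22],[0.1,-0.1,-0.7],60],
    [[-1,-1,23],[0.1,-0.1,-0.7],60],
    [[-1,0,22],[0.1,-0.1,-0.7],60],
    [[0,0,13],[0,0,0],60],
    [[0,0,13],[0,0,0],60],
    [[0,0,14],[0,0,0],60],
    [[0,0,13],[0,0,0],60],
    [[0,0,0],[0,0,0],60],
  ],
)

```text
time_s: 9.0
eef_pos: [0.5168, 0.3519, 0.0572]
tool_rot: [0.075, 0.997, -0.002, -0.001]
contact_force: [-0.2, 0.3, 0.2]
opening: 0.636
finger_force: 0.0
```

Run:
```python
from h import *
st();err(dpose(.5142,.3556,.057,81.4))
```

```text
t 9.0 p [0.5168 0.3519 0.0572] F [-0.1658  0.2533  0.2222] M [ 0.07   -0.1878  0.0046] open 59.78603038087028 grip 0.0 q [-0.1929  0.6245 -0.6848  1.8098  0.4959  0.8906  0.3125]
err mm(tool) [3.0815 3.2389 0.2383] deg [-0.1989 -0.1393 -0.03  ]
```

Call:
step_arm(
  commands=[
    [[3,3,0],[0,0,0],60],
    [[0,0,0],[0,0,0],60],
    [[0,0,0],[0,0,0],60],
  ],
)

```text
time_s: 9.38
eef_pos: [0.5148, 0.3558, 0.0587]
tool_rot: [0.075, 0.997, -0.001, -0.0]
contact_force: [0.1, 0.6, -0.9]
opening: 0.636
finger_force: 0.0
```

Run:
```python
from h import *
st();err(dpose(.5142,.3556,.057,81.4))
```

```text
t 9.375 p [0.5148 0.3558 0.0587] F [ 0.0514  0.6435 -0.9145] M [ 0.0798 -0.1531  0.0217] open 59.81843536938707 grip 0.0 q [-0.1989  0.6226 -0.6859  1.8094  0.4958  0.891   0.3058]
err mm(tool) [ 0.5938 -0.2801  1.6637] deg [-0.1297 -0.0452 -0.0278]
```

Well centred. Close and lift.

Call:
step_arm(
  commands=[
    [[0.5,0,1],[0,0,0],40],
    [[0,0,0],[0,0,0],15],
    [[0,0,0],[0,0,0],15],
    [[0,0,0],[0,0,0],15],
    [[0,0,0],[0,0,0],15],
    [[0,0,-15],[0,0,0],15],
    [[0,0,-35],[0,0,0],15],
    [[0,0,-40],[0,0,0],15],
  ],
)

```text
time_s: 10.38
eef_pos: [0.5139, 0.3558, 0.1486]
tool_rot: [0.075, 0.997, -0.001, -0.001]
contact_force: [0.8, -0.8, -2.0]
opening: 0.299
finger_force: 29.9
```

```bash
cat >> h.py <<'E'
SC=np.array([.5666,-.1534,.1142])
def seated(h,dx=0.,dy=0.): # TCP pose with the head's underside h above seat; TCP 57 mm above underside
    return SC+SF@[dx,dy,.057+h],toolR(90)
E
python3 - <<'E'
from h import *
st();p=cur()[0];print(p)
a=plan((np.array([.56,.12,.24]),dpose(0,0,0,72)[1]),8,15)
t=seated(.1);print(t)
plan(t,10,15,start=a)
E
```

```text
t 10.375 p [0.5139 0.3558 0.1486] F [ 0.7861 -0.7803 -1.9939] M [ 0.06   -0.1402  0.0062] open 28.06940278916707 grip 29.94479924440384 q [-0.1512  0.5196 -0.7463  1.7494  0.4025  1.0357  0.3777]
[0.5139 0.3558 0.1486]
[[[-10.0,-28.0,-11.0],[-0.0,-0.0,1.2],15],[[-11.0,-28.0,-11.0],[-0.0,-0.0,1.2],15],[[-11.0,-28.0,-11.0],[-0.0,-0.0,1.2],15],[[-12.0,-28.0,-12.0],[-0.0,-0.0,1.2],15],[[-12.0,-27.0,-11.0],[-0.0,-0.0,1.2],15],[[-13.0,-27.0,-12.0],[-0.0,-0.0,1.2],15],[[-14.0,-27.0,-11.0],[-0.0,-0.0,1.2],15],[[-14.0,-27.0,-12.0],[-0.0,-0.0,1.2],15]]
rot/row 1.2 err mm [0.0003 0.2951 0.1371] deg [-0.1892 -0.0982 -0.2212]
(array([ 0.6042, -0.0846,  0.2502]), array([[-0.8774,  0.4157, -0.2395],
       [ 0.4798,  0.7602, -0.438 ],
       [-0.    , -0.4992, -0.8665]]))
[[[-11.0,-18.0,-1.0],[3.0,0.3,1.0],15],[[-11.0,-18.0,-0.0],[3.0,0.3,1.0],15],[[-11.0,-18.0,1.0],[3.0,0.3,1.0],15],[[-11.0,-17.0,2.0],[3.0,0.3,1.0],15],[[-12.0,-17.0,2.0],[3.0,0.3,1.0],15],[[-12.0,-17.0,3.0],[3.0,0.3,1.0],15],[[-13.0,-16.0,4.0],[3.0,0.3,1.0],15],[[-13.0,-16.0,5.0],[3.0,0.3,1.0],15]]
[[[-13.0,-15.0,6.0],[3.0,0.3,1.0],15],[[-13.0,-15.0,6.0],[3.0,0.3,1.0],15]]
rot/row 3.176476034853718 err mm [ 0.1099 -0.1465  0.1824] deg [-0.3635 -0.2452  0.2935]
```

Call:
step_arm(
  commands=[
    [[-10,-28,-11],[0,0,1.2],15],
    [[-11,-28,-11],[0,0,1.2],15],
    [[-11,-28,-11],[0,0,1.2],15],
    [[-12,-28,-12],[0,0,1.2],15],
    [[-12,-27,-11],[0,0,1.2],15],
    [[-13,-27,-12],[0,0,1.2],15],
    [[-14,-27,-11],[0,0,1.2],15],
    [[-14,-27,-12],[0,0,1.2],15],
  ],
)

```text
time_s: 11.38
eef_pos: [0.56, 0.119, 0.24]
tool_rot: [0.159, 0.987, -0.001, -0.0]
contact_force: [0.2, -0.4, -2.8]
opening: 0.299
finger_force: 29.9
```

Call:
step_arm(
  commands=[
    [[-11,-18,-1],[3,0.3,1],15],
    [[-11,-18,0],[3,0.3,1],15],
    [[-11,-18,1],[3,0.3,1],15],
    [[-11,-17,2],[3,0.3,1],15],
    [[-12,-17,2],[3,0.3,1],15],
    [[-12,-17,3],[3,0.3,1],15],
    [[-13,-16,4],[3,0.3,1],15],
    [[-13,-16,5],[3,0.3,1],15],
  ],
)

```text
time_s: 12.38
eef_pos: [0.5961, -0.0441, 0.2479]
tool_rot: [0.223, 0.952, -0.204, -0.054]
contact_force: [-0.7, 0.8, -2.4]
opening: 0.291
finger_force: 29.9
```

Call:
step_arm(
  commands=[
    [[-13,-15,6],[3,0.3,1],15],
    [[-13,-15,6],[3,0.3,1],15],
    [[0,0,0],[0,0,0],15],
    [[0,0,0],[0,0,0],15],
    [[0,0,0],[0,0,0],15],
  ],
)

```text
time_s: 13.0
eef_pos: [0.6045, -0.0837, 0.2493]
tool_rot: [0.237, 0.936, -0.252, -0.067]
contact_force: [-0.7, -0.2, -3.3]
opening: 0.3
finger_force: 29.9
```

Run:
```python
from h import *
st();err(seated(.1))
c,T=snap('wrist');cv2.imwrite('pics/w4.png',c['frame'])
M4=np.linalg.inv(T);
s=read_state();A=np.eye(4);A[:3,:3]=R.from_quat(s['tool_rot']).as_matrix();A[:3,3]=s['eef_pos']
P=cloud(c,T);Lt=(P-A[:3,3])@A[:3,:3]   # tool coords
hsv=cv2.cvtColor(c['frame'],cv2.COLOR_BGR2HSV).astype(int);H,Sa,V=hsv[...,0],hsv[...,1],hsv[...,2]
k=(H>=17)&(H<30)&(Sa>130)&(abs(Lt[...,2]-.04)<.012);q=Lt[k];
if k.sum(): print('ear',k.sum(),q.mean(0),cv2.minAreaRect((q[:,:2]*1000).astype(np.float32)),q[:,0].min(),q[:,0].max(),q[:,2].min(),q[:,2].max())
k=(H>=6)&(H<17)&(Sa>150)&(abs(Lt[...,2]+.03)<.01);q=Lt[k];print('stripe',k.sum(),q.mean(0) if k.sum() else '')
k=(abs(Lt[...,2]+.031)<.003)&(abs(Lt[...,0])<.04)&(abs(Lt[...,1])<.03);q=Lt[k]
if k.sum(): print('top',k.sum(),q.mean(0),cv2.minAreaRect((q[:,:2]*1000).astype(np.float32)))
r=seatfit(P,c0=SC);print(*r)
```

```text
t 13.0 p [ 0.6045 -0.0837  0.2493] F [-0.6857 -0.249  -3.3343] M [ 0.7912 -0.5359 -0.0259] open 28.17686722742101 grip 29.944472014904022 q [ 0.156   0.5171 -0.5009  1.5487  0.5792  1.5731  0.6064]
err mm(tool) [-0.1948 -1.2691 -0.299 ] deg [-0.2496 -0.1875  0.2938]
ear 2390 [0.0381 0.0006 0.0396] ((37.532779693603516, 0.4974784851074219), (32.91461944580078, 24.53143310546875), 89.90516662597656) 0.02524708142314487 0.04977564618733362 0.03701136401279507 0.04279941115394282
stripe 892 [-0.0002 -0.0067 -0.0313]
top 6754 [ 0.0032  0.0006 -0.0307] ((1.443246841430664, 0.6627273559570312), (52.10671615600586, 43.424171447753906), 89.35892486572266)
[ 0.5664 -0.1528  0.1139] [[-0.4155  0.8776  0.2391]
 [-0.7606 -0.4794  0.4378]
 [ 0.4988  0.      0.8667]] 3015 4583 2.8866362838949517e-05 0.028980738671067124
```

View pics/w4.png

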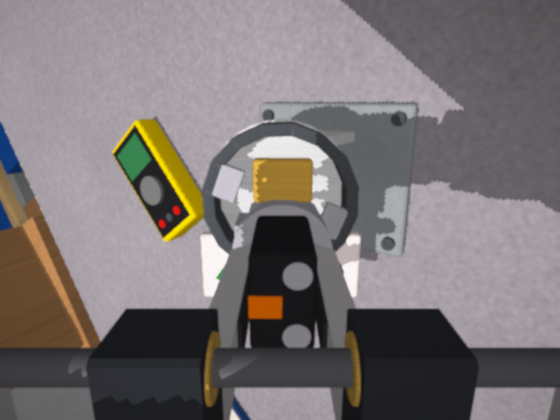

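Head in hand is straight, centred (ear end at tool x 49.8 mm, stripe (265,307) on the key side). Lower along the seat axis.

Call:
step_arm(
  commands=[
    [[0,-1.5,10],[-0.2,-0.2,0.3],15],
    [[0,0,15],[0,0,0],15],
    [[0,0,15],[0,0,0],15],
    [[0,0,15],[0,0,0],15],
    [[0,0,10],[0,0,0],15],
    [[0,0,5],[0,0,0],15],
    [[0,0,0],[0,0,0],15],
    [[0,0,0],[0,0,0],15],
  ],
)

```text
time_s: 14.05
eef_pos: [0.5874, -0.116, 0.1894]
tool_rot: [0.239, 0.936, -0.251, -0.064]
contact_force: [0.0, -0.2, -3.0]
opening: 0.297
finger_force: 29.9
```

```bash
sed -i 's/^SC=np.array(\[.5666,-.1534,.1142\])/SC=np.array([.5665,-.1530,.1140])/' h.py
python3 - <<'E'
from h import *
rep();err(seated(.03))
E
```

```text
t 14.05 p [ 0.5874 -0.116   0.1894] F [ 0.0254 -0.2252 -3.0479] M [ 0.7622 -0.5741 -0.0225] open 27.92894095775389 grip 29.944527447223663 q [ 0.1979  0.5378 -0.4858  1.6542  0.612   1.4466  0.5784]
seat [ 0.8596  0.6392 86.5626] r 1.0712051322656766 phi 36.63732782724272
Fseat [-1.361   0.1304 -2.7334]
err mm(tool) [-43.5601 -58.4903   0.112 ] deg [-0.0842  0.0598 53.3235]
err mm(tool) [ 0.6397  0.8584 -0.4391] deg [-0.0984  0.0151 -0.0392]
```

Call:
step_arm(
  commands=[
    [[0.5,0.4,3],[0,0,0],15],
    [[0,0,3],[0,0,0],15],
    [[0,0,3],[0,0,0],15],
    [[0,0,3],[0,0,0],15],
    [[0,0,3],[0,0,0],15],
    [[0,0,0],[0,0,0],15],
  ],
)

```text
time_s: 14.8
eef_pos: [0.5831, -0.1225, 0.1757]
tool_rot: [0.24, 0.936, -0.251, -0.064]
contact_force: [-0.1, -0.3, -2.9]
opening: 0.295
finger_force: 29.9
```

Run:
```python
from h import *
rep();err(seated(.015))
```

```text
t 14.8 p [ 0.5831 -0.1225  0.1757] F [-0.0711 -0.2675 -2.9104] M [ 0.8034 -0.5655 -0.0191] open 27.73542965536215 grip 29.94443267583847 q [ 0.2054  0.5455 -0.4818  1.6754  0.6206  1.4207  0.5712]
seat [ 0.748 -0.082 70.776] r 0.7525313431154743 phi -6.258420776506845
Fseat [-1.2201  0.066  -2.656 ]
err mm(tool) [  7.9355 -72.8161   0.1805] deg [-0.1341  0.089  96.2195]
err mm(tool) [-0.0808  0.7451 -1.2259] deg [-0.1381 -0.0358 -0.0389]
```

Call:
step_arm(
  commands=[
    [[0,0,2],[0,0,0],15],
    [[0,0,2],[0,0,0],15],
    [[0,0,2],[0,0,0],15],
    [[0,0,2],[0,0,0],15],
    [[0,0,2],[0,0,0],15],
    [[0,0,0],[0,0,0],15],
  ],
)

```text
time_s: 15.55
eef_pos: [0.5807, -0.1269, 0.1671]
tool_rot: [0.24, 0.936, -0.251, -0.064]
contact_force: [0.1, 0.9, -3.3]
opening: 0.294
finger_force: 29.9
```

Run:
```python
from h import *
rep();err(seated(.0))
```

```text
t 15.55 p [ 0.5807 -0.1269  0.1671] F [ 0.0531  0.8865 -3.2797] M [ 0.7986 -0.5934  0.0198] open 27.64203942064139 grip 29.944419264793396 q [ 0.2103  0.5507 -0.4791  1.6879  0.6267  1.4039  0.567 ]
seat [ 0.7522 -0.0561 60.8844] r 0.7542588245874638 phi -4.268683820567826
Fseat [-2.3334 -0.3787 -2.4406]
err mm(tool) [  5.4009 -73.0461   0.1709] deg [-0.1254  0.0855 94.2286]
err mm(tool) [-0.0577  0.7611  3.8826] deg [-0.1318 -0.0301 -0.04  ]
```

Call:
step_arm(
  commands=[
    [[0,0,1],[0,0,0],15],
    [[0,0,1],[0,0,0],15],
    [[0,0,1],[0,0,0],15],
    [[0,0,1],[0,0,0],15],
    [[0,0,0],[0,0,0],15],
  ],
)

```text
time_s: 16.18
eef_pos: [0.58, -0.1283, 0.1642]
tool_rot: [0.239, 0.936, -0.251, -0.064]
contact_force: [-0.6, 2.4, 4.5]
opening: 0.295
finger_force: 29.9
```

Run:
```python
from h import *
rep();err(seated(.0))
```

```text
t 16.175 p [ 0.58   -0.1283  0.1642] F [-0.6474  2.362   4.5377] M [ 0.6214  0.0248 -0.2059] open 27.720795569017053 grip 29.945922195911407 q [ 0.212   0.5523 -0.4783  1.6923  0.6291  1.3976  0.5653]
seat [ 0.6861  0.0271 57.5814] r 0.6866835857179913 phi 2.264566148858457
Fseat [ 0.7388 -1.7012  4.8113]
err mm(tool) [ -2.9545 -73.2536   0.1444] deg [-0.084   0.0922 87.6904]
err mm(tool) [0.0277 0.6873 0.58  ] deg [-0.1127  0.0075 -0.045 ]
```

Call:
step_arm(
  commands=[
    [[0,0,1],[0,0,0],15],
    [[0,0,0],[0,0,0],15],
    [[0,0,0],[0,0,0],15],
  ],
)

```text
time_s: 16.55
eef_pos: [0.5801, -0.1284, 0.1642]
tool_rot: [0.239, 0.936, -0.251, -0.064]
contact_force: [-1.4, 6.7, 13.7]
opening: 0.296
finger_force: 30.0
```

Run:
```python
from h import *
rep()
```

```text
t 16.55 p [ 0.5801 -0.1284  0.1642] F [-1.3919  6.7213 13.7437] M [ 0.2357  0.9887 -0.5768] open 27.86493213623932 grip 29.959361851215363 q [ 0.2123  0.552  -0.4785  1.6929  0.6296  1.3968  0.5649]
seat [ 0.7084  0.1287 57.5186] r 0.7199630812364572 phi 10.300693353699943
Fseat [ 2.3302 -4.4459 14.5192]
err mm(tool) [-13.172  -72.0864   0.1365] deg [-0.0447  0.1135 79.6448]
```

Call:
step_arm(
  commands=[
    [[0,0,-1],[0,0,0],50],
    [[0,0,0],[0,0,0],50],
    [[0,0,0],[0,0,0],50],
    [[0,0,-15],[0,0,0],50],
    [[0,0,-30],[0,0,0],50],
    [[0,0,-35],[0,0,0],50],
    [[0,0,-30],[0,0,0],50],
    [[0,0,0],[0,0,0],50],
  ],
)

```text
time_s: 17.55
eef_pos: [0.6077, -0.0782, 0.2614]
tool_rot: [0.239, 0.936, -0.25, -0.063]
contact_force: [0.5, 0.2, -0.5]
opening: 0.531
finger_force: 0.0
```

Run:
```python
from h import *
st()
c,T=snap('wrist');cv2.imwrite('pics/w5.png',c['frame'])
P=cloud(c,T);L=(P-SC)@SF;rr=np.hypot(L[...,0],L[...,1])
hsv=cv2.cvtColor(c['frame'],cv2.COLOR_BGR2HSV).astype(int);H,Sa,V=hsv[...,0],hsv[...,1],hsv[...,2]
k=(abs(L[...,0])<.016)&(abs(L[...,1])<.026)&(L[...,2]>.08)&(L[...,2]<.1);print('top',np.percentile(L[k][:,2],[10,50,90]),cv2.minAreaRect((L[k][:,:2]*1000).astype(np.float32)))
k=(H>=17)&(H<30)&(Sa>130)&(rr<.055);q=L[k];print('ear',k.sum(),np.percentile(q[:,2],[10,50,90]),q.mean(0))
red=((H<6)|(H>174))&(Sa>150)&(V>60)&(L[...,2]>.03)&(rr<.1);q=L[red];top=q[q[:,2]>.082]
(a,b),rad=cv2.minEnclosingCircle((top[:,:2]*1000).astype(np.float32));print('red',len(top),a,b,rad,np.degrees(np.arctan2(b,a)))
a=plan(hpose(124.3,.14,.0745),5,50)
plan(hpose(124.3,.058,.0745),6,50,start=a)
```

```text
t 17.55 p [ 0.6077 -0.0782  0.2614] F [ 0.5068  0.1985 -0.5137] M [ 0.4299 -0.341   0.0414] open 49.926590405404056 grip 0.0 q [ 0.1496  0.5086 -0.5031  1.5327  0.5748  1.5884  0.6061]
top [0.0868 0.0881 0.0891] ((-1.9687957763671875, -0.7640132904052734), (27.857975006103516, 46.095977783203125), 0.349117636680603)
ear 3013 [0.0175 0.2678 0.2741] [-0.0018 -0.0305  0.1833]
red 207 -34.3452033996582 37.143638610839844 32.20512008666992 132.75829765802555
[[[-12.0,8.0,6.0],[-0.0,0.0,-6.9],50],[[-13.0,7.0,6.0],[-0.0,0.0,-6.9],50],[[-14.0,5.0,6.0],[-0.0,0.0,-6.9],50],[[-15.0,4.0,5.0],[-0.0,0.0,-6.9],50],[[-15.0,2.0,6.0],[-0.0,0.0,-6.9],50]]
rot/row 6.9 err mm [ 0.2425 -0.2675 -0.4813] deg [-0.0882  0.0302  0.1706]
[[[0.0,-0.0,14.0],[-0.0,0.0,0.0],50],[[0.0,-0.0,14.0],[-0.0,0.0,0.0],50],[[0.0,-0.0,13.0],[-0.0,0.0,0.0],50],[[0.0,-0.0,14.0],[-0.0,0.0,0.0],50],[[0.0,-0.0,13.0],[-0.0,0.0,0.0],50],[[0.0,-0.0,14.0],[-0.0,0.0,0.0],50]]
rot/row 0.0 err mm [ 0.2855 -0.1413 -0.4814] deg [-0.0882  0.0302  0.1706]
```

View pics/w5.png

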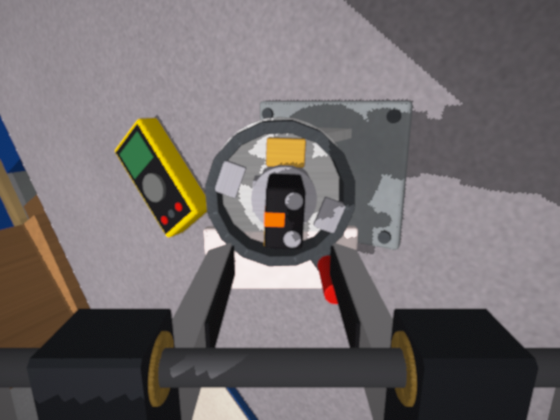

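Head is seated (top 88.1 mm above seat, stripe (273,219) over key side); handle (330,285) still at the open position. Go to the handle.

Call:
step_arm(
  commands=[
    [[-12,8,6],[0,0,-6.9],50],
    [[-13,7,6],[0,0,-6.9],50],
    [[-14,5,6],[0,0,-6.9],50],
    [[-15,4,5],[0,0,-6.9],50],
    [[-15,2,6],[0,0,-6.9],50],
    [[0,0,12],[0,0,0],50],
    [[0,0,0],[0,0,0],50],
    [[0,0,0],[0,0,0],50],
  ],
)

```text
time_s: 18.6
eef_pos: [0.6677, -0.0956, 0.2027]
tool_rot: [-0.048, 0.965, -0.221, -0.136]
contact_force: [0.0, 0.5, 0.4]
opening: 0.533
finger_force: 0.0
```

Run:
```python
from h import *
rep();err(hpose(124.3,.058,.0745))
c,T=snap('wrist')
P=cloud(c,T);L=(P-SC)@SF;rr=np.hypot(L[...,0],L[...,1])
hsv=cv2.cvtColor(c['frame'],cv2.COLOR_BGR2HSV).astype(int);H,Sa,V=hsv[...,0],hsv[...,1],hsv[...,2]
red=((H<6)|(H>174))&(Sa>150)&(V>60)&(L[...,2]>.082)&(L[...,2]<.09)&(rr<.09)&(rr>.06);top=L[red]
(a,b),rad=cv2.minEnclosingCircle((top[:,:2]*1000).astype(np.float32));print('red',len(top),a,b,rad,np.degrees(np.arctan2(b,a)))
```

```text
t 18.6 p [ 0.6677 -0.0956  0.2027] F [0.0111 0.5003 0.4447] M [ 0.4368 -0.3326  0.0231] open 50.138478575198675 grip 0.0 q [ 0.1992  0.671  -0.5736  1.4264  0.6826  1.5882  1.1797]
seat [-41.4666  61.2422 126.2373] r 73.96002163448708 phi 124.10162875868828
Fseat [-0.1629 -0.2303  0.607 ]
err mm(tool) [-0.04   -0.0002 -0.0001] deg [-0.1029 -0.0778  0.2649]
err mm(tool) [-0.6336  0.3778 68.236 ] deg [-0.1028 -0.078   0.0666]
red 595 -40.87247848510742 59.74268341064453 8.800386428833008 124.3776700507662
```

Call:
step_arm(
  commands=[
    [[0,0,14],[0,0,0],50],
    [[0,0,15],[0,0,0],50],
    [[0,0,15],[0,0,0],50],
    [[0,0,14],[0,0,0],50],
    [[0,0,10],[0,0,0],50],
    [[0,0,0],[0,0,0],30],
    [[0,0,0],[0,0,0],10],
    [[0,0,0],[0,0,0],10],
  ],
)

```text
time_s: 19.65
eef_pos: [0.652, -0.125, 0.1438]
tool_rot: [-0.049, 0.965, -0.221, -0.136]
contact_force: [-0.5, 1.1, 0.1]
opening: 0.249
finger_force: 0.0
```

Call:
step_arm(
  commands=[
    [[0,0,0],[0,0,0],10],
    [[0,0,0],[0,0,0],10],
  ],
)

```text
time_s: 19.9
eef_pos: [0.6519, -0.1251, 0.1438]
tool_rot: [-0.049, 0.965, -0.221, -0.136]
contact_force: [1.8, 1.3, 3.8]
opening: 0.187
finger_force: 30.0
```

Run:
```python
from h import *
rep()
```

```text
t 19.9 p [ 0.6519 -0.1251  0.1438] F [1.8119 1.2568 3.8356] M [ 0.4278 -0.4133  0.0618] open 17.58790177956148 grip 30.000752806663513 q [ 0.2394  0.6989 -0.5598  1.5171  0.7156  1.4796  1.1536]
seat [-41.8672  61.5951  58.4604] r 74.47695431950702 phi 124.204579990038
Fseat [0.2062 0.9868 4.3079]
err mm(tool) [0.4769 0.0021 0.0003] deg [-0.094  -0.0411  0.2534]
```

Call:
step_arm(
  commands=[
    [[0.5,-8.9,0],[0,0,6.9],10],
    [[0.5,-8.9,0],[0,0,6.9],10],
    [[0.5,-8.9,0],[0,0,6.9],10],
    [[0.5,-8.9,0],[0,0,6.9],10],
    [[0.5,-8.9,0],[0,0,6.9],10],
  ],
)

```text
time_s: 20.52
eef_pos: [0.6464, -0.1636, 0.1648]
tool_rot: [0.241, 0.935, -0.251, -0.063]
contact_force: [2.1, -0.5, 2.7]
opening: 0.19
finger_force: 30.0
```

Run:
```python
from h import *
rep()
```

```text
t 20.525 p [ 0.6464 -0.1636  0.1648] F [ 2.1257 -0.491   2.7082] M [ 0.4511 -0.5379  0.2552] open 17.882991589823725 grip 29.99908447265625 q [ 0.223   0.644  -0.4472  1.5257  0.6649  1.4432  0.6454]
seat [ 0.2518 75.1773 58.5199] r 75.1776719342897 phi 89.80806765201444
Fseat [0.8416 2.1006 2.6406]
err mm(tool) [ 1.1777 -0.0017 -0.0011] deg [-0.0819  0.0529 -0.0825]
```

Call:
step_arm(
  commands=[
    [[0.5,-8.9,0],[0,0,6.9],10],
    [[0.5,-8.9,0],[0,0,6.9],10],
    [[0.5,-8.9,0],[0,0,6.9],10],
    [[0.5,-8.9,0],[0,0,6.9],10],
    [[0.5,-8.9,0],[0,0,6.9],10],
    [[0,0,0],[0,0,0],10],
    [[0,0,0],[0,0,0],10],
  ],
)

```text
time_s: 21.4
eef_pos: [0.6176, -0.19, 0.1861]
tool_rot: [0.505, 0.823, -0.259, 0.013]
contact_force: [1.4, -5.7, 7.5]
opening: 0.187
finger_force: 30.0
```

Run:
```python
from h import *
rep()
```

```text
t 21.4 p [ 0.6176 -0.19    0.1861] F [ 1.3848 -5.696   7.5143] M [-1.1101 -0.4687  0.6199] open 17.59910933438591 grip 30.003561973571777 q [ 0.1984  0.5646 -0.3431  1.5884  0.6107  1.3991  0.1203]
seat [42.8703 62.5705 58.5437] r 75.84807866106277 phi 55.58290390951753
Fseat [7.506  3.9477 4.3475]
err mm(tool) [ 1.8481  0.0003 -0.0046] deg [-0.1064  0.1437  0.011 ]
```

Call:
step_arm(
  commands=[
    [[-1,-0.5,0],[0,0,0.3],10],
    [[0,0,0],[0,0,0],10],
    [[0,0,0],[0,0,0],45],
    [[0,0,0],[0,0,0],45],
    [[0,0,-20],[0,0,0],45],
    [[0,0,-30],[0,0,0],45],
    [[0,0,-40],[0,0,0],45],
    [[0,0,-30],[0,0,0],45],
  ],
)

```text
time_s: 22.4
eef_pos: [0.6469, -0.1357, 0.2924]
tool_rot: [0.508, 0.822, -0.258, 0.014]
contact_force: [-0.7, 0.1, 0.4]
opening: 0.478
finger_force: 0.0
```

Call:
step_arm(
  commands=[
    [[-20,0,-10],[0,0,0],45],
    [[-20,0,-10],[0,0,0],45],
    [[0,0,0],[0,0,0],45],
    [[0,0,0],[0,0,0],45],
  ],
)

```text
time_s: 22.9
eef_pos: [0.6698, -0.1608, 0.3183]
tool_rot: [0.508, 0.821, -0.259, 0.014]
contact_force: [0.2, 0.4, -0.7]
opening: 0.475
finger_force: 0.0
```

Run:
```python
from h import *
rep()
for n in('wrist','scene','side'):
    c,T=snap(n);cv2.imwrite(f'pics/f_{n}.png',c['frame'])
    P=cloud(c,T);r=seatfit(P,c0=SC);
    hsv=cv2.cvtColor(c['frame'],cv2.COLOR_BGR2HSV).astype(int);H,Sa,V=hsv[...,0],hsv[...,1],hsv[...,2]
    L=(P-SC)@SF;rr=np.hypot(L[...,0],L[...,1])
    top=L[((H<6)|(H>174))&(Sa>150)&(V>60)&(abs(L[...,2]-.086)<.004)&(rr<.095)&(rr>.055)]
    if len(top):
        (a,b),rad=cv2.minEnclosingCircle((top[:,:2]*1000).astype(np.float32));print(n,'red',len(top),a,b,rad,np.degrees(np.arctan2(b,a)),'mean',np.degrees(np.arctan2(*top.mean(0)[1::-1])))
    q=L[(H>45)&(H<80)&(Sa>100)&(rr<.12)&(abs(L[...,2])<.01)]
    if len(q):print('green',len(q),q.mean(0),np.degrees(np.arctan2(*q.mean(0)[1::-1])))
    k=(abs(L[...,0])<.012)&(abs(L[...,1])<.02)&(abs(L[...,2]-.088)<.02);print('headtop',np.median(L[k][:,2]))
```

```text
t 22.9 p [ 0.6698 -0.1608  0.3183] F [ 0.2121  0.4408 -0.6722] M [ 0.3869 -0.316   0.0139] open 44.67943670267702 grip 0.0 q [ 0.1424  0.5487 -0.3475  1.3166  0.5772  1.6601  0.2223]
seat [ 64.9539  94.3952 198.3433] r 114.5838760457056 phi 55.46788355470543
Fseat [-0.7589 -0.0254 -0.3386]
err mm(tool) [40.5835 -0.1746 -0.026 ] deg [-0.1065  0.0369 -0.2465]
wrist red 387 40.86427307128906 61.17103576660156 8.852001190185547 56.25576760451937 mean 55.818454380233135
green 20 [0.0574 0.0807 0.0022] 54.58893014660822
headtop 0.08816668501285035
scene red 37 41.329742431640625 62.960086822509766 7.345160961151123 56.7173616383699 mean 56.51662658916646
green 13 [0.0553 0.0784 0.0019] 54.79391920294843
headtop 0.08874714745388429
side red 20 40.84959411621094 59.607940673828125 8.293829917907715 55.57698092429949 mean 55.16531086739351
headtop 0.08743363089078258
```

View pics/f_wrist.png

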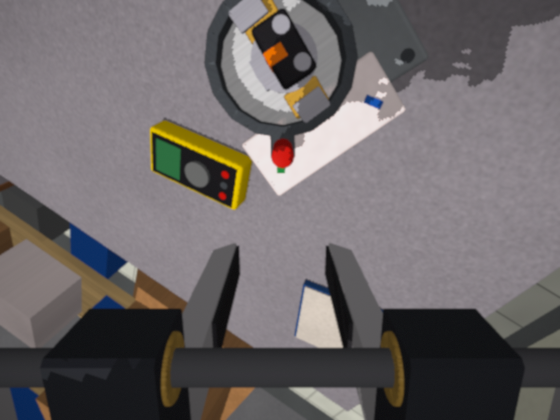

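The handle (282,155) lines up with the green mark (281,170) to about 1°. The tabs lie over the ears, the head is home and the gripper is clear.

```bash
python3 -c "
from bench import *
print(finish_job())"
```

```text
the job is handed in; nothing more can be done
None
```

I opened the collar, set the head fully home on the keyed post, turned the collar back to within about 1° of the green locked mark, and let go. I did not touch the tape roll, meter or screwdriver. The job is handed in at about 23 s.

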